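# Find the full polish tin by its weight and stow it in the caddy

## Robot

A 7-joint arm with a two-finger parallel gripper is mounted at the origin on the work surface. World frame = base frame: x ahead of the robot, y to its left, z up, the work surface at z = 0. Lengths are in m, angles in rad, forces in N, time in s.
With the tool pointing down it reaches from about 0.35 to 0.9 m from the base axis. Payload 8.1 kg.
Tool frame: the origin (TCP) lies midway between the tips of the shut fingers; the grasp point (between the pads) lies 19 mm behind it; z points along the fingers, y is the direction in which the jaws open and shut (so a half turn about z gives the same grasp; the last joint's range is limited). The gripper opens to 85 mm and grips with 20 to 120 N. Pads are 22 mm wide; open, the fingers measure 114 mm over their backs; the gripper's body (76 mm by 85 mm) begins 54 mm behind the grasp point. The pads swing forward as they close: fully open they stand 13 mm farther back than shut.
Start: joints at [1.219, 0.434, 0.025, 1.573, -0.012, 1.134, -0.075], TCP at [0.154, -0.606, 0.231] pointing down, gripper open.
Joint ranges: [-2.62, 2.62], [-0.44, 2.09], [-1.27, 1.32], [0.08, 2.57], [-1.32, 4.46], [0.12, 2], [-2.74, 2.74]. Speed limits (rad/s): [2.22, 2.22, 3.01, 3.01, 3.14, 3.14, 3.14].

## Interface

Orientations are given as a rotation vector (axis times angle).
In Python, from station import ctrl gives the robot as it stands.
- The arm moves only by the tool move_arm, never from a script. Its argument "series" is a list of rows, each a list of 3 entries, a list of its own where there are three numbers: the shift along the world's x, y, z in m, then the turn, a rotation vector about the world's x, y, z in degrees, then the closure, from -1 (fully open) to 1 (shut). A call has 1 to 8 rows; each row shifts and turns the commanded pose from where the row before left it; what a row does not reach is not made up. A row lasts 1/8 s, in which the tool goes at most 62.5 mm and 10.7 degrees, less where a joint would pass 70% of its speed; a pose out of reach is approached as far as the arm can. A call is refused whole if a number of a shift passes 0.0625 or a number of a turn 10.7, either way. A call with a gripper value outside its range is refused whole. The fingers move at their own pace and stop on an object; "grip_force" is the grip in N (left out, the last holds). Time passes only in rows, so rows that do not move let the fingers close. It gives the time, the measured TCP pose, the force and the opening at its end, in the units of the state.
- ctrl.get_state(): the state, without advancing time (a new reading comes with each control period).
- ctrl.read_camera(name): name is "side" or "top" or "wrist"; returns a dict with "color" (480x640x3 uint8, red, green, blue), "depth" (480x640 float32, m along the optical axis (not along the pixel's ray), 0 where there is no reading), "camera_matrix" (3x3 intrinsics, pixels), "rvec" (rotation vector, rad) and "tvec" (3), from world to camera coordinates, as OpenCV has them. Camera axes: x right, y down, z forward; pixel columns grow to the right and rows downward; lengths in m; the calibration is good to about 2 mm. A picture is of the moment at which its call begins.
- ctrl.close_job(): hands the job in, once; it reports no verdict.
Trained networks look in a picture, given as the dict that the camera call returned (one of the last four; its "shot" number tells which), for a name from the list of things; names that differ only in an ending like _2 or _b are one class to them, and where a whole thing is asked for, a point or a joint stands for the part that bears it (a point fixed in the world has none). Each returns a list of dicts, best first, with "conf" (0 to 1); they miss things now and then, are a little off and sometimes report something else, mostly with a low value. They report only what shows in the picture. A call takes as long as a camera call. They do not tell look-alikes from the thing itself.
- ctrl.recognise(picture, target): "position" ([column, row] in pixels, amid what is visible of it).
- ctrl.outline_of(picture, target): "region" (480x640 bool, what is visible of it) and "position" ([column, row] in pixels, amid what is visible of it).
- ctrl.tip_of(picture, target): "position" ([column, row] in pixels: a listed point, or the origin of a listed thing).
The state is a dict: "time": time; "joint_pos": joint angles; "dq": joint speeds; "joint_torque": joint torques, N m; "tool_pos": TCP position; "orientation": TCP orientation; "ft_force": force on the tool from outside, world axes, zero at the start; "moment": the same for the moment, N m; "opening": opening from 0.0 (shut) to 1.0 (fully open).
Only numpy, scipy, OpenCV 4.12 (cv2) and the standard library are available. Lean on these libraries where they do the work, as an engineer would, in place of code of your own. Each camera call takes 0.05 s, during which the arm holds its last target. There are 200 camera calls.

## Task

Four identical-looking polish tins stand on the bench: one is full, the other three are nearly used up. Find the full tin by feeling its weight and gently stand it upright on the floor of the empty bay of the green caddy's top tray. Leave the other three tins standing upright on the bench, and do not disturb the jar, the brush or the shoe horn.

Things in the scene. Friction and masses are not known exactly. Their poses are not given: they have to be found in the camera images.
- tin_a: one of four identical-looking closed aluminium polish tins: upright cylinder 64 mm across, 76 mm tall, loose; origin at the centre of its underside, z up its axis. One tin is full and weighs 280 to 360 g in all, the other three 80 to 95 g; which is full changes from start to start and cannot be seen. A grip of 40 N does no harm
- tin_b: one of four identical-looking closed aluminium polish tins: upright cylinder 64 mm across, 76 mm tall, loose; origin at the centre of its underside, z up its axis. One tin is full and weighs 280 to 360 g in all, the other three 80 to 95 g; which is full changes from start to start and cannot be seen. A grip of 40 N does no harm
- tin_c: one of four identical-looking closed aluminium polish tins: upright cylinder 64 mm across, 76 mm tall, loose; origin at the centre of its underside, z up its axis. One tin is full and weighs 280 to 360 g in all, the other three 80 to 95 g; which is full changes from start to start and cannot be seen. A grip of 40 N does no harm
- tin_d: one of four identical-looking closed aluminium polish tins: upright cylinder 64 mm across, 76 mm tall, loose; origin at the centre of its underside, z up its axis. One tin is full and weighs 280 to 360 g in all, the other three 80 to 95 g; which is full changes from start to start and cannot be seen. A grip of 40 N does no harm
- caddy: green plastic caddy, two stacked tiers, fixed; 191 mm (its x) by 261 mm (its y) over the rim, 86 mm high; origin at the centre of its underside, z up. Lower tier closed; upper tier an open tray split by a wall across the middle into two bays: the one at its -y end is empty, the one at its +y end holds a fixed sponge case and dauber brush up to 91 mm above the bench
- bay (a point): centre of the floor of the empty bay, 54 mm above the bench; axes as the caddy's. The bay's floor is clear for 176 mm along x and 121 mm along y, with walls 32 mm high around it
- jar: small glass jar with a black screw lid, 52 mm across, 75 mm tall, loose, a bystander; origin at the centre of its underside
- suede_brush: suede brush lying bristles down, 44 x 150 x 32 mm, long axis its y, loose, a bystander; origin at the centre of its underside
- shoe_horn: flat wooden shoe horn 200 mm long (its y), up to 38 mm wide, 10 mm thick, loose, a bystander; origin at its underside, 11 mm from mid-length towards its broad end
Not all that is in view belongs to the job. Leave any purple look-alike of the tin_c alone.

How it is judged:
At the end, for the whole second after the job is handed in: The full tin stands (within 0.1 rad of upright, underside within 5 mm of the floor) anywhere in the empty bay of the caddy's tray, its weight of more than 1.8 N resting on the caddy; the other three tins stand on the bench (underside below 6 mm, within 0.1 rad of upright); all are at rest (((x of tin_a in the frame of bay between -0.056 and 0.056 m and y of tin_a in the frame of bay between -0.03 and 0.03 m and z of tin_a in the frame of bay between -0.005 and 0.005 m and height (world z) of each of tin_b, tin_c, tin_d below 0.006 m) or (x of tin_b in the frame of bay between -0.056 and 0.056 m and y of tin_b in the frame of bay between -0.03 and 0.03 m and z of tin_b in the frame of bay between -0.005 and 0.005 m and height (world z) of each of tin_a, tin_c, tin_d below 0.006 m) or (x of tin_c in the frame of bay between -0.056 and 0.056 m and y of tin_c in the frame of bay between -0.03 and 0.03 m and z of tin_c in the frame of bay between -0.005 and 0.005 m and height (world z) of each of tin_a, tin_b, tin_d below 0.006 m) or (x of tin_d in the frame of bay between -0.056 and 0.056 m and y of tin_d in the frame of bay between -0.03 and 0.03 m and z of tin_d in the frame of bay between -0.005 and 0.005 m and height (world z) of each of tin_a, tin_b, tin_c below 0.006 m)) and contact force between caddy and anything else above 1.8 N and angle between each of tin_a, tin_b, tin_c, tin_d's own z axis and vertical below 0.1 rad and linear speed of each of tin_a, tin_b, tin_c, tin_d below 0.02 m/s); the robot touches nothing.
It fails at once if the jar is shifted by more than 30 mm (distance of jar from where it was at the start of the episode above 0.03 m).
It fails at once if the suede brush is shifted by more than 30 mm (distance of suede_brush from where it was at the start of the episode above 0.03 m).
It fails at once if the shoe horn is shifted by more than 30 mm (distance of shoe_horn from where it was at the start of the episode above 0.03 m).
It fails at once if the caddy is struck or pressed with more than 60 N (a tin dropped or slammed into it) (contact force between caddy and anything else above 60 N).
It fails at once if a tin is dropped into the caddy's bay (moving faster than 0.6 m/s within 30 mm of its floor) ((x of tin_a in the frame of bay between -0.056 and 0.056 m and y of tin_a in the frame of bay between -0.03 and 0.03 m and z of tin_a in the frame of bay between -0.01 and 0.03 m and linear speed of tin_a above 0.6 m/s) or (x of tin_b in the frame of bay between -0.056 and 0.056 m and y of tin_b in the frame of bay between -0.03 and 0.03 m and z of tin_b in the frame of bay between -0.01 and 0.03 m and linear speed of tin_b above 0.6 m/s) or (x of tin_c in the frame of bay between -0.056 and 0.056 m and y of tin_c in the frame of bay between -0.03 and 0.03 m and z of tin_c in the frame of bay between -0.01 and 0.03 m and linear speed of tin_c above 0.6 m/s) or (x of tin_d in the frame of bay between -0.056 and 0.056 m and y of tin_d in the frame of bay between -0.03 and 0.03 m and z of tin_d in the frame of bay between -0.01 and 0.03 m and linear speed of tin_d above 0.6 m/s)).
It also fails if it takes over 64 s, if anything falls off the work surface, if the arm or the gripper's body presses on something with over 40 N, if the wrist force passes 120 N, or if a joint passes its speed limit or range.

## Working session

There is one attempt and no reset: what is moved stays moved. The work goes in short steps, Python scripts to look and compute and a tool call to move; the robot and the scene stay as the last step left them, time stands still between calls to the robot, and variables do not carry over. Pictures are saved under pics/ and viewed, about 8 in all and at most 12, crops included, and the job is handed in when it is done.

Besides the shell and the picture viewer there is one more tool, called after "Emit:" as name([rows], argument=value, ...), one row to a line, values as JSON. move_arm: Moves the arm, as the interface text tells. Its arguments: {"type":"object","properties":{"series":{"type":"array","items":{"type":"array"}},"grip_force":{"type":"number"}},"required":["series"]}

```bash
mkdir -p pics; cat > h.py <<'E'
import numpy as np, cv2
from station import ctrl
def cam(n):
    p=ctrl.read_camera(n); R=cv2.Rodrigues(np.array(p["rvec"],float))[0]; return p,R
def world(p,R,uv,d):
    K=np.array(p["camera_matrix"]); uv=np.atleast_2d(uv).astype(float); d=np.atleast_1d(d)
    c=np.c_[(uv[:,0]-K[0,2])/K[0,0]*d,(uv[:,1]-K[1,2])/K[1,1]*d,d]
    return (c-np.array(p["tvec"]).ravel())@R
def cloud(p,R,m):
    v,u=np.nonzero(m&(p["depth"]>0)); return world(p,R,np.c_[u,v],p["depth"][v,u])
def save(p,f): cv2.imwrite("pics/"+f,p["color"][:,:,::-1])
E
python3 - <<'E'
from h import *
np.set_printoptions(precision=3,suppress=True)
s=ctrl.get_state(); print(s["time"],s["tool_pos"],s["orientation"],s["ft_force"],s["opening"])
ims=[]
for n in ["top","side"]:
    p,R=cam(n); ims.append(p["color"])
    for t in ["tin_a","caddy","jar","suede_brush","shoe_horn"]:
        for o in ctrl.outline_of(p,t):
            if o["conf"]<.2: continue
            P=cloud(p,R,o["region"])
            if len(P)<20: continue
            z=np.percentile(P[:,2],97); T=P[P[:,2]>z-.008]
            print(n,t,round(o["conf"],2),np.round(o["position"]),"ztop",round(z,3),"topctr",(T.min(0)+T.max(0))[:2]/2,"med",np.median(T,0)[:2],"min",P.min(0),"max",P.max(0))
    for o in ctrl.tip_of(p,"bay"): print(n,"bay",o["conf"],o["position"], world(p,R,o["position"],p["depth"][int(o["position"][1]),int(o["position"][0])]))
for n,i in zip(["top","side"],ims): cv2.imwrite(f"pics/{n}.png",i[:,:,::-1])
E
```

```text
0.0 [ 0.154 -0.605  0.231] [-3.116 -0.389  0.001] [-0.099 -0.49  -0.023] 1.0020872517932566
top tin_a 0.78 [325. 219.] ztop 0.078 topctr [ 0.657 -0.051] med [ 0.657 -0.051] min [ 0.624 -0.088 -0.006] max [ 0.689 -0.02   0.081]
top tin_a 0.68 [425. 237.] ztop 0.078 topctr [ 0.624 -0.238] med [ 0.624 -0.238] min [ 0.592 -0.27   0.   ] max [ 0.655 -0.207  0.08 ]
top tin_a 0.56 [366. 316.] ztop 0.078 topctr [ 0.479 -0.121] med [ 0.48  -0.121] min [ 0.44  -0.162 -0.003] max [ 0.512 -0.089  0.081]
top tin_a 0.56 [304. 322.] ztop 0.078 topctr [ 0.469 -0.007] med [ 0.47  -0.007] min [ 0.429 -0.038 -0.003] max [0.502 0.024 0.081]
top caddy 0.62 [142. 317.] ztop 0.091 topctr [0.483 0.278] med [0.48 0.35] min [ 0.335  0.125 -0.005] max [0.622 0.47  0.097]
top jar 0.76 [255. 162.] ztop 0.078 topctr [0.765 0.08 ] med [0.765 0.08 ] min [ 0.739  0.054 -0.004] max [0.807 0.114 0.082]
top suede_brush 0.69 [170. 190.] ztop 0.035 topctr [0.717 0.25 ] med [0.716 0.251] min [ 0.678  0.175 -0.003] max [0.755 0.333 0.039]
top suede_brush 0.57 [366. 314.] ztop 0.078 topctr [ 0.479 -0.121] med [ 0.48  -0.121
[... 1071 characters left out ...]
 0.35 [367. 190.] ztop 0.078 topctr [0.768 0.081] med [0.767 0.077] min [ 0.742  0.053 -0.001] max [0.843 0.196 0.08 ]
side caddy 0.59 [228. 163.] ztop 0.092 topctr [0.486 0.277] med [0.482 0.313] min [ 0.353  0.123 -0.002] max [0.647 0.578 0.096]
side jar 0.58 [365. 188.] ztop 0.078 topctr [0.768 0.081] med [0.767 0.077] min [ 0.742  0.053 -0.002] max [0.834 0.195 0.08 ]
side suede_brush 0.79 [320. 160.] ztop 0.036 topctr [0.718 0.251] med [0.717 0.243] min [ 0.678  0.174 -0.001] max [0.764 0.371 0.038]
side shoe_horn 0.83 [408. 266.] ztop 0.014 topctr [ 0.758 -0.163] med [ 0.761 -0.155] min [ 0.727 -0.261 -0.   ] max [ 0.788 -0.057  0.016]
side bay 0.95 [241.9, 169.7] [[0.511 0.237 0.055]]
```

View pics/top.png

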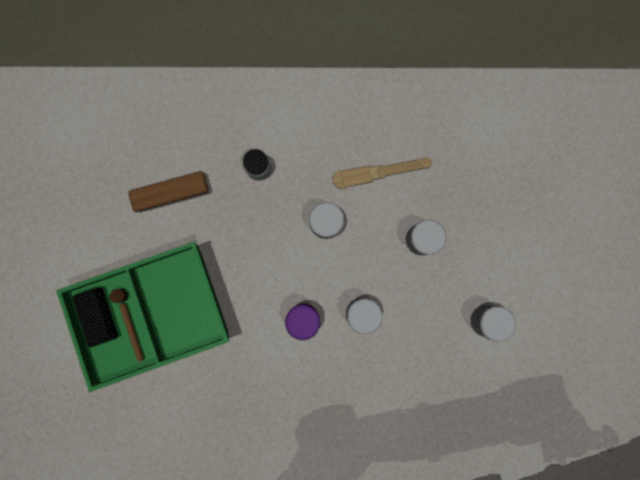

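View pics/side.png

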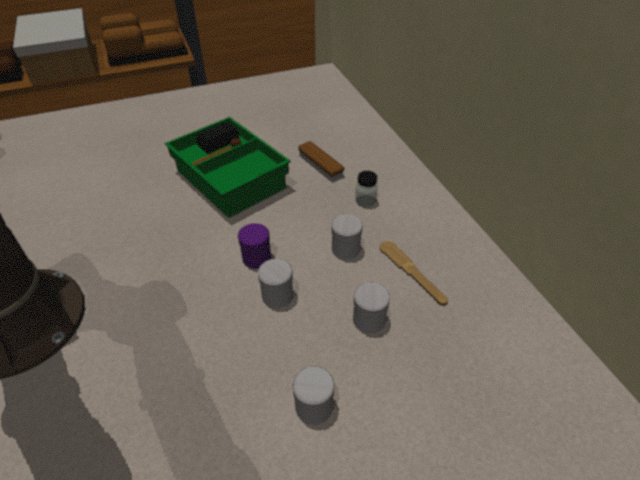

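Top view: grey tins are at pixels (327,219), (428,237), (365,315) and (497,322). The purple decoy is at (303,322), and the empty bay is at about (178,303). The side view agrees: tin tops at about 0.078 m, bay floor at 0.055 m. I'll start with the nearest tin, at (0.468, -0.365).

Emit:
move_arm([
  [[0.045, 0.034, -0.012], [0, 0, 0], -1],
  [[0.045, 0.034, -0.012], [0, 0, 0], -1],
  [[0.045, 0.034, -0.012], [0, 0, 0], -1],
  [[0.045, 0.034, -0.012], [0, 0, 0], -1],
  [[0.045, 0.034, -0.012], [0, 0, 0], -1],
  [[0.045, 0.034, -0.012], [0, 0, 0], -1],
  [[0.044, 0.036, -0.012], [0, 0, 0], -1],
  [[0, 0, 0], [0, 0, 0], -1],
], grip_force=30)

```text
time: 1.7
tool_pos: [0.472, -0.3605, 0.1464]
orientation: [-3.113, -0.403, -0.002]
ft_force: [0.1, -0.4, 0.1]
opening: 0.997
```

```bash
python3 - <<'E'
from h import *
np.set_printoptions(precision=3,suppress=True)
for n in ["top","side"]:
    p,R=cam(n)
    c=p["color"].astype(int); m=(c[:,:,1]>c[:,:,0]*1.6)&(c[:,:,1]>c[:,:,2]*1.4)
    P=cloud(p,R,m)
    for lo,hi in [(.048,.061),(.03,.1)]:
        Q=P[(P[:,2]>lo)&(P[:,2]<hi)]; print(n,lo,len(Q),np.median(Q[:,2]),cv2.minAreaRect((Q[:,:2]*1000).astype(np.float32)))
s=ctrl.get_state(); print(s["time"],s["tool_pos"],s["ft_force"])
p,R=cam("wrist"); save(p,"w1.png")
for o in ctrl.outline_of(p,"tin_a"):
    P=cloud(p,R,o["region"]); z=np.percentile(P[:,2],97) if len(P) else 0; T=P[P[:,2]>z-.008]
    if len(P): print(o["conf"],z,(T.min(0)+T.max(0))/2,T.max(0)-T.min(0))
E
```

```text
top 0.048 9793 0.05396795398001498 ((483.18597412109375, 277.24505615234375), (176.62147521972656, 252.6415252685547), 19.608858108520508)
top 0.03 13394 0.05494020217648586 ((483.3738708496094, 278.4178771972656), (188.62948608398438, 261.5124206542969), 19.546205520629883)
side 0.048 1109 0.05573889566195006 ((435.212158203125, 260.1677551269531), (79.98384857177734, 258.8056335449219), 19.553247451782227)
side 0.03 2637 0.05941960866415689 ((281.0191650390625, 473.5658874511719), (208.23114013671875, 1253.1656494140625), 39.988277435302734)
1.8 [ 0.468 -0.365  0.147] [-1.031 -0.807 -0.778]
0.66 0.07544127288997805 [ 0.468 -0.364  0.072] [0.065 0.064 0.009]
0.59 0.009748046297071617 [ 0.484 -0.15   0.007] [0.036 0.007 0.009]
```

Emit:
move_arm([
  [[0, 0, -0.056], [0, 0, 0], -1],
  [[0, 0, -0.056], [0, 0, 0], -1],
  [[0, 0, 0], [0, 0, 0], -1],
  [[0, 0, 0], [0, 0, 0], 1],
  [[0, 0, 0], [0, 0, 0], 1],
  [[0, 0, 0], [0, 0, 0], 1],
  [[0, 0, 0], [0, 0, 0], 1],
  [[0, 0, 0], [0, 0, 0], 1],
])

```text
time: 2.9
tool_pos: [0.4691, -0.3671, 0.038]
orientation: [3.114, 0.389, 0.005]
ft_force: [-2.4, 0.8, 9.2]
opening: 0.742
```

Emit:
move_arm([
  [[0, 0, 0.012], [0, 0, 0], 1],
  [[0, 0, 0.012], [0, 0, 0], 1],
  [[0, 0, 0], [0, 0, 0], 1],
  [[0, 0, 0], [0, 0, 0], 1],
  [[0, 0, 0], [0, 0, 0], 1],
  [[0, 0, 0], [0, 0, 0], 1],
  [[0, 0, 0], [0, 0, 0], 1],
])

```text
time: 3.78
tool_pos: [0.4677, -0.3657, 0.059]
orientation: [-3.117, -0.39, 0.001]
ft_force: [-0.1, -0.0, -3.6]
opening: 0.739
```

```bash
python3 - <<'E'
from h import *
s=ctrl.get_state(); print(s)
p,R=cam("wrist"); save(p,"w2.png"); print(ctrl.get_state()["ft_force"])
E
```

```text
{'time': 3.775, 'joint_pos': array([ 0.62446758,  0.5761359 , -0.0727856 ,  1.82174405,  0.05839789,
        0.74624232, -0.80158405]), 'dq': array([ 0.00038392, -0.00223647,  0.00123053, -0.0030853 ,  0.00078786,
        0.00111256, -0.00092796]), 'joint_torque': array([-9.49427777e-04, -7.11179066e+01, -5.13130948e-01, -2.44381624e+01,
        1.27640879e-02,  1.02676856e-02, -9.17501893e-06]), 'tool_pos': array([ 0.46773956, -0.36567185,  0.05904593]), 'orientation': array([-3.11703750e+00, -3.89664851e-01,  5.73531973e-04]), 'ft_force': array([-0.13551599, -0.03260065, -3.5618384 ]), 'moment': array([ 0.00125399, -0.00130578,  0.03819501]), 'opening': 0.7391006646895213}
[-0.72611516  0.1020565  -1.49230842]
```

View pics/w2.png

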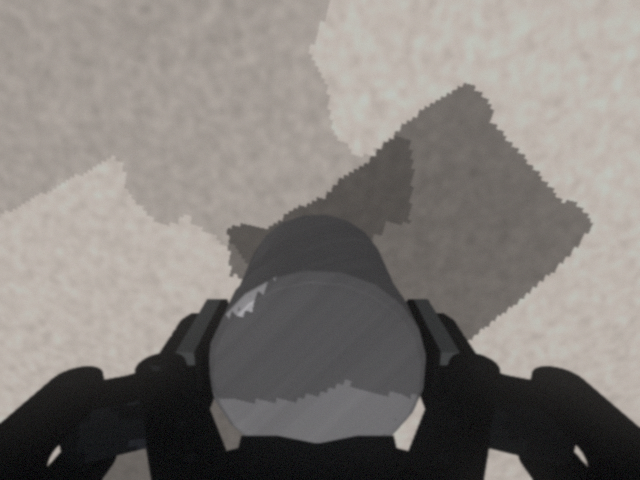

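The tin is held at pixel (318,350). The force reading is noisy (-3.6, then -1.5 N), so I'll average over several readings while holding still.

```bash
cat > w.py <<'E'
from h import *
F=[]
for i in range(12):
    ctrl.read_camera("wrist"); s=ctrl.get_state(); F.append(s["ft_force"][2])
print(np.round(F,2),"mean",np.mean(F),"sem",np.std(F)/12**.5,s["time"],s["tool_pos"],s["joint_torque"][[1,3]])
E
python3 w.py
```

```text
[-3.4  -2.86 -2.45 -2.06 -3.25 -2.84 -3.35 -2.88 -2.62 -2.97 -2.46 -1.88] mean -2.752401520545453 sem 0.13293587871357412 4.425 [ 0.46788818 -0.36577939  0.05933193] [-71.12410069 -24.47640002]
```

Mean load is 2.75 N, about 280 g, so this is the full tin (a light one would read about 0.85 N). I'll check the unloaded zero after release. The bay centre is at about (0.505, 0.217) with yaw 19.6°. Next I carry it there and turn +95° so the jaws line up with the bay's long side.

Emit:
move_arm([
  [[0, 0, 0.06], [0, 0, 0], 1],
  [[0, 0, 0.06], [0, 0, 0], 1],
  [[0.003, 0.048, 0], [0, 0, 8], 1],
  [[0.003, 0.048, 0], [0, 0, 8], 1],
  [[0.003, 0.048, 0], [0, 0, 8], 1],
  [[0.003, 0.048, 0], [0, 0, 8], 1],
  [[0.003, 0.048, 0], [0, 0, 8], 1],
  [[0.003, 0.048, 0], [0, 0, 8], 1],
])

```text
time: 5.42
tool_pos: [0.4858, -0.0763, 0.1796]
orientation: [2.685, 1.63, 0.001]
ft_force: [1.0, 0.3, -2.3]
opening: 0.739
```

Emit:
move_arm([
  [[0.003, 0.048, 0], [0, 0, 8], 1],
  [[0.003, 0.048, 0], [0, 0, 8], 1],
  [[0.003, 0.048, 0], [0, 0, 8], 1],
  [[0.003, 0.048, 0], [0, 0, 8], 1],
  [[0.003, 0.048, 0], [0, 0, 8], 1],
  [[0.003, 0.048, 0], [0, 0, 8], 1],
  [[0, 0, 0], [0, 0, 0], 1],
  [[0, 0, 0], [0, 0, 0], 1],
])

```text
time: 6.42
tool_pos: [0.5038, 0.2096, 0.179]
orientation: [1.797, 2.577, -0.002]
ft_force: [0.9, -1.0, -3.3]
opening: 0.741
```

```bash
python3 - <<'E'
from h import *
s=ctrl.get_state(); print(s["time"],s["tool_pos"],s["orientation"],s["joint_pos"],s["ft_force"],s["opening"])
R=cv2.Rodrigues(s["orientation"])[0]; print("jaw deg",np.degrees(np.arctan2(R[1,1],R[0,1])), "axis",R[:,2])
p,R=cam("side"); save(p,"s2.png")
for o in ctrl.outline_of(p,"tin_a"):
    P=cloud(p,R,o["region"]); print(o["conf"],o["position"],np.percentile(P,[2,98],axis=0))
E
```

```text
6.425 [0.50375101 0.20957878 0.17904757] [ 1.79730857e+00  2.57650136e+00 -1.54149075e-03] [-0.03728914  0.4328185  -0.61693269  1.79617579  0.29201329  1.00565044
 -0.41658699] [ 0.89981835 -0.96955265 -3.26405589] 0.7407884810047487
jaw deg 20.20248932917238 axis [-4.40778755e-04 -8.89099205e-04 -9.99999508e-01]
0.98 [277.2, 281.6] [[ 0.45169723 -0.15210127  0.00650408]
 [ 0.50937849 -0.09448225  0.07837342]]
0.92 [238.0, 128.0] [[0.47681522 0.17539092 0.14518055]
 [0.53240669 0.23186215 0.21901099]]
0.75 [254.8, 244.9] [[ 0.44158079 -0.03898867  0.00819152]
 [ 0.49994332  0.019059    0.07827121]]
0.72 [371.0, 307.2] [[ 0.59574487 -0.27042807  0.00578314]
 [ 0.65436439 -0.21166749  0.07874626]]
```

View pics/s2.png

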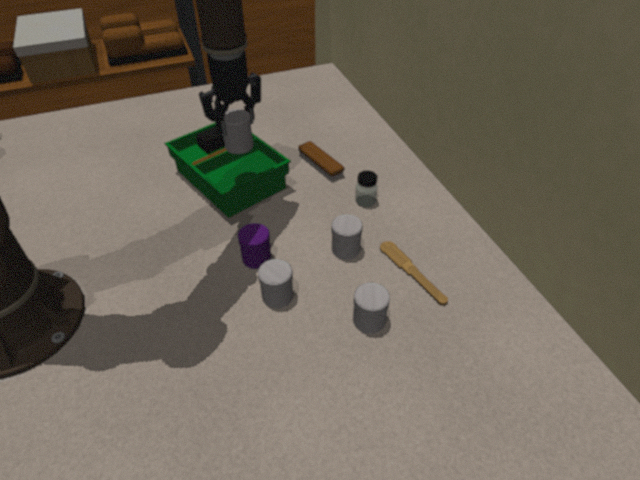

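The tin hangs upright over the bay at pixel (238,130), with its underside at about 0.144 m. I'll shift it 7 mm in y, lower it, and finish with small steps.

Emit:
move_arm([
  [[0.001, 0.007, 0], [0, 0, 0], 1],
  [[0, 0, -0.03], [0, 0, 0], 1],
  [[0, 0, -0.03], [0, 0, 0], 1],
  [[0, 0, -0.016], [0, 0, 0], 1],
  [[0, 0, -0.004], [0, 0, 0], 1],
  [[0, 0, 0], [0, 0, 0], 1],
  [[0, 0, 0], [0, 0, 0], 1],
])

```text
time: 7.4
tool_pos: [0.5055, 0.2176, 0.1003]
orientation: [1.796, 2.577, 0.002]
ft_force: [0.2, 0.4, -3.2]
opening: 0.742
```

Emit:
move_arm([
  [[0, 0, -0.003], [0, 0, 0], 1],
  [[0, 0, -0.003], [0, 0, 0], 1],
  [[0, 0, 0], [0, 0, 0], 1],
  [[0, 0, 0], [0, 0, 0], 1],
])

```text
time: 7.9
tool_pos: [0.5048, 0.2173, 0.0933]
orientation: [-1.796, -2.577, 0.0]
ft_force: [0.4, -0.5, -2.3]
opening: 0.742
```

Emit:
move_arm([
  [[0, 0, -0.002], [0, 0, 0], 1],
  [[0, 0, 0], [0, 0, 0], 1],
  [[0, 0, -0.002], [0, 0, 0], 1],
  [[0, 0, 0], [0, 0, 0], 1],
  [[0, 0, 0], [0, 0, 0], 1],
])

```text
time: 8.52
tool_pos: [0.5055, 0.2168, 0.0916]
orientation: [1.796, 2.575, 0.0]
ft_force: [-5.3, -7.1, 26.8]
opening: 0.741
```

```bash
python3 w.py
```

```text
[27.13 25.97 26.15 26.66 26.35 26.86 26.14 25.66 26.47 25.94 26.73 25.85] mean 26.326366029487577 sem 0.12487830111267197 9.125 [0.5055254  0.21678454 0.09163299] [-50.62724948 -22.26716638]
```

The tin touches the floor with about 29 N (limit 60 N). I'll back off 2 mm, open gradually and retreat.

Emit:
move_arm([
  [[0, 0, 0.0015], [0, 0, 0], 1],
  [[0, 0, 0], [0, 0, 0], 1],
  [[0, 0, 0.0005], [0, 0, 0], 1],
  [[0, 0, 0], [0, 0, 0], 1],
])

```text
time: 9.62
tool_pos: [0.5054, 0.217, 0.0918]
orientation: [1.796, 2.576, 0.001]
ft_force: [-0.5, -2.8, 7.9]
opening: 0.742
```

Emit:
move_arm([
  [[0, 0, 0], [0, 0, 0], -0.6],
  [[0, 0, 0], [0, 0, 0], -0.8],
  [[0, 0, 0], [0, 0, 0], -1],
  [[0, 0, 0], [0, 0, 0], -1],
  [[0, 0, 0], [0, 0, 0], -1],
  [[0, 0, 0], [0, 0, 0], -1],
])

```text
time: 10.38
tool_pos: [0.5049, 0.2172, 0.0913]
orientation: [1.796, 2.577, 0.0]
ft_force: [-0.4, -0.0, 0.1]
opening: 0.996
```

Emit:
move_arm([
  [[0, 0, 0.03], [0, 0, 0], -1],
  [[0, 0, 0.05], [0, 0, 0], -1],
  [[0, 0, 0.05], [0, 0, 0], -1],
  [[0, 0, 0], [0, 0, 0], -1],
  [[0, 0, 0], [0, 0, 0], -1],
  [[0, 0, 0], [0, 0, 0], -1],
])

```text
time: 11.12
tool_pos: [0.5042, 0.2167, 0.2199]
orientation: [-1.796, -2.576, 0.003]
ft_force: [-0.4, 0.7, 0.3]
opening: 1.006
```

```bash
python3 w.py; python3 - <<'E'
from h import *
p,R=cam("wrist"); save(p,"w3.png"); np.set_printoptions(precision=3,suppress=True)
a=np.radians(19.6)
for n in ["wrist","side"]:
    if n=="side": p,R=cam("side"); save(p,"s3.png")
    for o in ctrl.outline_of(p,"tin_a"):
        P=cloud(p,R,o["region"]); z=np.percentile(P[:,2],97); T=P[P[:,2]>z-.008]; c=(T.min(0)+T.max(0))/2
        A=np.c_[T[:,:2],np.ones(len(T))]; k=np.linalg.lstsq(A,T[:,2],rcond=None)[0]
        d=c[:2]-[.505,.217]; print(n,o["conf"],z,c,"in bay",d@[np.cos(a),np.sin(a)],d@[-np.sin(a),np.cos(a)],"tilt",k[:2])
E
```

```text
[ 0.06  0.42 -0.28  0.31 -0.59  0.57  0.69  0.03 -0.55  0.03 -0.13  0.76] mean 0.11013592464227755 sem 0.12470618044275333 11.725 [0.50488753 0.21724879 0.22133765] [-56.78435683 -30.01866102]
wrist 0.77 0.12957720929809266 [0.508 0.215 0.126] in bay 0.0018474025842606621 -0.002429829638927939 tilt [ 0.002 -0.007]
wrist 0.55 0.07531820530964317 [0.477 0.106 0.184] in bay -0.06335008810099545 -0.09551952301514063 tilt [0.339 0.84 ]
side 0.95 0.07810064920139596 [ 0.471 -0.038  0.075] in bay -0.11710718850478619 -0.22865646669696574 tilt [-0.002  0.02 ]
side 0.89 0.13205269039871773 [0.507 0.212 0.129] in bay 0.0002569407066287604 -0.005716108978408777 tilt [0.008 0.034]
side 0.86 0.07843823451178315 [ 0.627 -0.24   0.076] in bay -0.03856710953299382 -0.4708804302504682 tilt [0.01  0.023]
side 0.7 0.07850008985028001 [ 0.66  -0.052  0.075] in bay 0.05540546354282958 -0.3051918463654925 tilt [0.007 0.018]
side 0.62 0.078178543421091 [ 0.481 -0.123  0.075] in bay -0.13635414867007606 -0.31283444676392114 tilt [0.005 0.025]
```

View pics/s3.png

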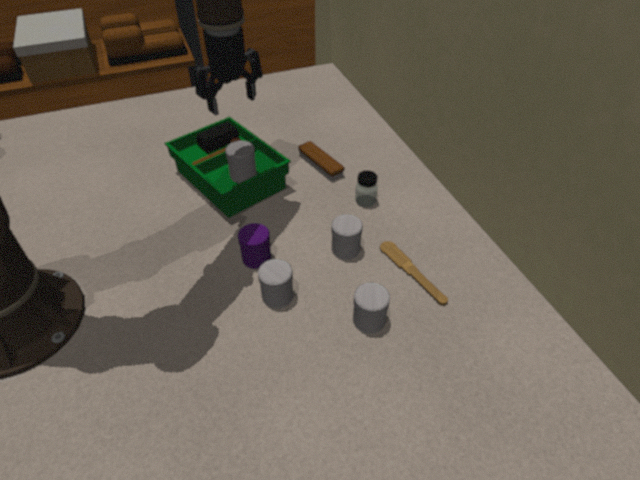

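View pics/w3.png

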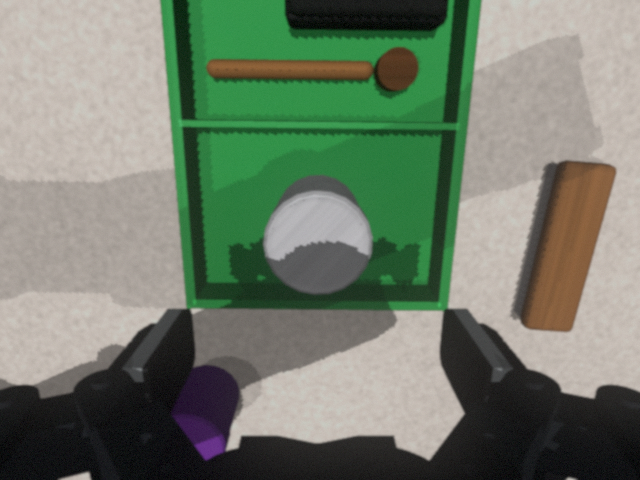

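The tin stands upright and centred in the bay (wrist pixel (318,240), top at 0.130 m = 54 + 76 mm). The unloaded zero is 0.11 N, so its weight is about 2.86 N (roughly 290 g), which makes it the full one. The other tins and the bystanders have not moved.

```bash
python3 -c "
from station import ctrl
print(ctrl.close_job())"
```

```text
the job is handed in; nothing more can be done
None
```

The full tin is standing upright in the empty bay of the caddy, and I handed the job in at about 12 s of the 64 s allowed. No verdict was reported.

- **Finding it:** I lifted only the first tin, at (0.468, -0.365). It weighed about 2.86 N (roughly 290 g) once corrected for the 0.11 N the gripper read when empty. That is well above a light tin's 0.9 N, so I did not weigh the other three.
- **Final position:** The wrist camera puts the tin about 3 mm from the bay centre, with its top at 0.130 m as expected and a tilt under 0.01 rad. The gripper is open and well clear of it.
- **Other objects:** The other three tins were never touched and stand on the bench where they were. The jar, brush and shoe horn look unmoved in the last side picture, but I did not re-measure them.
- **Touchdown force:** The tin pressed the bay floor with about 29 N when it landed, firmer than intended but under the 60 N limit. I backed off before releasing it.
- **Disagreement:** The side camera put the tin about 6 mm from the bay centre, with a tilt of about 0.035 rad. It gives 0.02–0.03 rad for the standing tins too, so that is mostly camera error, and both readings are inside the limits.

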